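Drive the red specimen out of the holder

ROBOT

A 7-joint arm with a two-finger parallel gripper is mounted at the origin on a cart in front of the work surface, level with it; the furniture and walls round the work are solid. World frame = base frame: x ahead of the robot, y to its left, z up, the work surface at z = 0. Lengths are in m, angles in rad, forces in N, time in s.
With the tool pointing down it reaches from about 0.4 to 0.85 m from the base axis. Payload 4.5 kg.
Tool frame: the origin (TCP) lies midway between the tips of the shut fingers; the grasp point (between the pads) lies 19 mm behind it; z points along the fingers, y is the line along which they close (so a half turn about z gives the same grasp; the last joint's range is limited). The gripper opens to 88 mm and grips with 3 to 60 N. Pads are 18 mm wide; open, the fingers measure 123 mm over their backs; the gripper's body (75 mm by 187 mm) begins 45 mm behind the grasp point.
Start: joints at [-1.198, 0.689, -0.195, 1.565, 0.157, 0.902, -0.215], TCP at [0.208, 0.59, 0.239] pointing down, gripper open.
Joint ranges: [-3.01, 3.01], [-0.46, 2.08], [-1.47, 1.51], [0.13, 2.56], [-1, 4.14], [0.04, 2.09], [-2.66, 2.66]. Speed limits (rad/s): [2.57, 2.57, 3.14, 3.14, 3.14, 3.14, 3.14].

INTERFACE

Orientations are given as a unit quaternion [x, y, z, w].
In Python, from plant import * gives the robot as it stands.
- The arm moves only by the tool send_rows, never from a script. Its argument "targets" is a list of rows, each a list of 2 entries, a list of its own where there are three numbers: the shift along the tool's x, y, z in units of 0.3 m (1.0 is 0.3 m), then the turn, a rotation vector about the tool's x, y, z in units of pi rad (1.0 is pi rad). A call has 1 to 12 rows; each row is the pose to reach, as a shift and turn from the pose commanded when the call began, along the tool's axes at that moment, turning the shorter way round; what a row does not reach only later rows make up. A row lasts 1/8 s, in which the tool goes at most 62.5 mm and 10.7 degrees, less where a joint would pass 70% of its speed; a pose out of reach is approached as far as the arm can. A call with a number of a shift or a turn outside -1 to 1 is refused whole. A call with a gripper value outside its range is refused whole. "fingers" is the opening, from 0 (shut) to 1 (fully open), set as the call begins (left out, the last holds). The fingers move at their own pace and stop on an object; "newtons" is the grip in N (left out, the last holds). Time passes only in rows, so rows that repeat a pose let the fingers close. It gives the time, the measured TCP pose, the force, the opening and the grip force at its end, in the units of the state.
- get_state(): the state, without advancing time (a new reading comes with each control period).
- snapshot(name): name is "side" or "top"; returns a dict with "img" (384x512x3 uint8, blue, green, red), "fx", "fy", "cx", "cy" (pixels), "cam_to_world" (4x4, takes a point from camera to world coordinates). Camera axes: x right, y down, z forward; pixel columns grow to the right and rows downward; lengths in m; the calibration is good to about 2 mm. A picture is of the moment at which its call begins. There is no depth.
- finish_job(): hands the job in; it is judged then, once.
The state is a dict: "clock": time; "q": joint angles; "qd": joint speeds; "joint_torque": joint torques, N m; "tool_pos": TCP position; "eef_rot": TCP orientation; "contact_force": force on the tool from outside, world axes, zero at the start; "moment": the same for the moment, N m; "opening": opening from 0.0 (shut) to 1.0 (fully open); "finger_force": force on a finger pad.
Only numpy, scipy, OpenCV 4.12 (cv2) and the standard library are available. Lean on these libraries where they do the work, as an engineer would, in place of code of your own. Each camera call takes 0.05 s, during which the arm holds its last target. There are 200 camera calls.

TASK

Take the blue-handled drift from its stand and with it push the red specimen mount down out of its bore in the holder, so that it drops into the catch tray below. Leave both black mounts seated in their bores, and put the drift back upright in its stand.

Things in the scene. Friction and masses are not known exactly. Their poses are not given: they have to be found in the camera images.
- specimen_3: Red cylindrical mount, 30 mm diameter, 20 mm high; origin at the centre of its underside, z up. Held in one of three upright 32 mm through-bores of the specimen holder, underside at z = 51 mm. Two sprung brass jaws in the bore grip it by friction: 8 to 15 N straight down moves it, some 18 mm down it falls free to the tray floor at z = 12 mm; the jaws then stay at least 28 mm apart.
- specimen_1: Black mount, same size, origin and grip, in another bore; leave it there. The specimen holder is a fixed aluminium plate 60 x 170 x 24 mm, top at z = 74 mm (3 mm above the mounts' tops), underside at z = 50 mm, with three bores in a row 50 mm apart, on posts over a rubber-lined catch tray.
- specimen_2: Second black mount, same size, origin and grip, in the remaining bore; leave it there. The drift's stand is a fixed grey block 60 x 60 x 45 mm with an upright 32 mm through-hole, standing between the holder and the robot where the drift is at the start.
- drift: Drift, about 0.2 kg, upright in its stand. From the tip (origin, z up): steel rod 18 mm diameter, 36 mm long, end chamfered; steel collar 50 mm diameter from 36 to 42 mm; round blue handle 28 mm diameter from 42 to 106 mm. The collar rests on the stand's top, tip at z = 9 mm, centred in the hole. Pushed through a bore until the collar meets the holder's plate (tip at z = 38 mm) it drops the mount.
Things that resemble listed ones, but are neither listed nor needed, are in the scene too. Of the things like the specimen_3, leave any that is white; of the rest the smaller one is meant.

How it is judged:
By the outcome, as a careful person would: the job done as asked, in the order asked, and still so for the second after the job is handed in, with the robot touching nothing.
It also fails if it takes over 48 s, if anything falls off the work surface, if the arm or the gripper's body presses on something with over 40 N, if the wrist force passes 120 N, or if a joint passes its speed limit or range.

## Working session

There is one attempt and no reset: what is moved stays moved. The work goes in short steps, Python scripts to look and compute and a tool call to move; the robot and the scene stay as the last step left them, time stands still between calls to the robot, and variables do not carry over. Pictures are saved under pics/ and viewed, at most 10 in all, crops included, and the job is handed in when it is done.

Besides the shell and the picture viewer there is one more tool, called after "Emit:" as name([rows], argument=value, ...), one row to a line, values as JSON. send_rows: Moves the arm, as the interface text tells. Its arguments: {"type":"object","properties":{"targets":{"type":"array"},"fingers":{"type":"number"},"newtons":{"type":"number"}},"required":["targets"]}

```bash
mkdir -p pics; cat > h.py <<'E'
from plant import *
import numpy as np, cv2
from scipy.spatial.transform import Rotation as R
def ray(s,u,v):
    T=np.array(s["cam_to_world"]);d=T[:3,:3]@np.array([(u-s["cx"])/s["fx"],(v-s["cy"])/s["fy"],1]);return T[:3,3],d
def onz(s,u,v,z):
    o,d=ray(s,u,v);return o+d*(z-o[2])/d[2]
def tri(s1,p1,s2,p2):
    o1,d1=ray(s1,*p1);o2,d2=ray(s2,*p2)
    A=np.c_[d1,-d2];t=np.linalg.lstsq(A,o2-o1,rcond=None)[0]
    a=o1+t[0]*d1;b=o2+t[1]*d2;return (a+b)/2,np.linalg.norm(a-b)
E
python3 - <<'E'
from h import *
for n in("top","side"):
    s=snapshot(n);cv2.imwrite(f"pics/{n}0.png",s["img"]);print(n,s["fx"],s["cx"],s["cy"],np.round(s["cam_to_world"],3).tolist())
st=get_state();print({k:np.round(v,3).tolist() for k,v in st.items()})
E
```

```text
top 458.00586945654425 256.2822567933427 198.2855009220946 [[0.014, -0.984, 0.176, 0.374], [-1.0, -0.011, 0.018, 0.063], [-0.016, -0.176, -0.984, 0.883], [0.0, 0.0, 0.0, 1.0]]
side 439.89412472254975 253.47411404963876 194.24689334916027 [[0.988, -0.075, 0.135, 0.401], [-0.155, -0.526, 0.836, -0.623], [0.008, -0.847, -0.531, 0.521], [0.0, 0.0, 0.0, 1.0]]
{'clock': 0.1, 'q': [-1.198, 0.69, -0.195, 1.566, 0.157, 0.903, -0.215], 'qd': [0.001, -0.0, 0.0, -0.005, 0.003, 0.0, -0.002], 'joint_torque': [-0.003, -52.85, -1.272, -15.384, -0.053, 0.002, 0.0], 'tool_pos': [0.208, 0.589, 0.238], 'eef_rot': [0.169, 0.986, -0.001, -0.0], 'contact_force': [0.001, 0.58, 0.592], 'moment': [0.014, -0.0, 0.002], 'finger_force': 0.0, 'opening': 1.003}
```

View pics/top0.png

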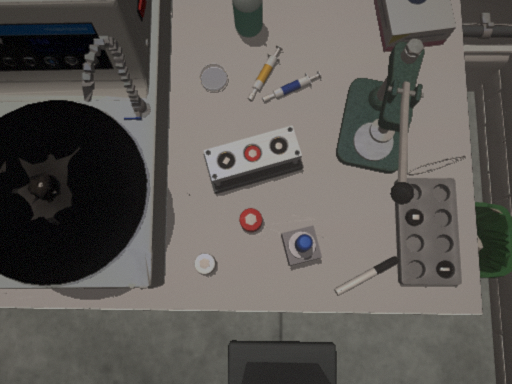

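View pics/side0.png

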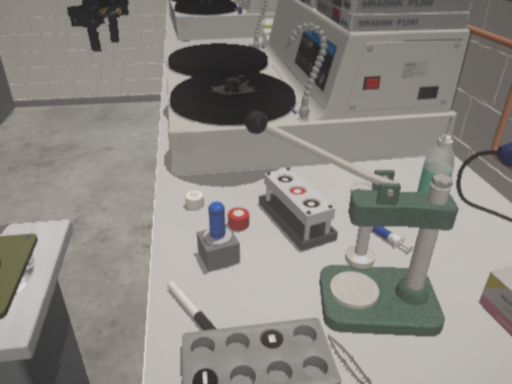

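Candidates for the red mount, in the top view:
- (252,153): red, in the holder's middle bore
- (251,220): red, loose and larger
- (205,264): white
- Black ones at (226,160), (279,146) and in the rack at right

I choose the one in the bore at (252,153). Candidates for the drift: the blue handle at (304,243) top and (217,220) side. The blue syringe and the scalpel are not it. Next I check with one close crop.

```bash
python3 - <<'E'
from h import *
t=cv2.imread("pics/top0.png");s=cv2.imread("pics/side0.png")
a=cv2.resize(t[120:280,190:330],None,fx=3.5,fy=3.5,interpolation=cv2.INTER_CUBIC)
b=cv2.resize(s[160:280,180:340],None,fx=2,fy=2,interpolation=cv2.INTER_CUBIC)
c=np.zeros((560,490+310,3),np.uint8);c[:,:490]=a;c[:240,490:]=b[:,:310]
cv2.imwrite("pics/crop0.png",c)
for n,im in(("top",t),("side",s)):
    h=cv2.cvtColor(im,cv2.COLOR_BGR2HSV)
    for nm,m in(("red",cv2.inRange(h,(0,120,70),(8,255,255))|cv2.inRange(h,(172,120,70),(180,255,255))),("blue",cv2.inRange(h,(105,120,50),(128,255,255)))):
        k,l,S,C=cv2.connectedComponentsWithStats(m)
        print(n,nm,[(S[i].tolist(),C[i].round(1).tolist()) for i in range(1,k) if S[i,4]>25])
E
```

```text
top red [([245, 146, 16, 15, 130], [252.1, 153.0]), ([240, 208, 22, 23, 280], [250.4, 219.6])]
top blue [([80, 24, 13, 9, 33], [85.9, 28.4]), ([282, 81, 17, 11, 74], [290.4, 85.6]), ([297, 235, 15, 15, 163], [304.0, 241.7])]
side red [([366, 78, 13, 10, 113], [371.8, 82.8]), ([228, 209, 21, 21, 280], [238.0, 220.3])]
side blue [([311, 32, 9, 12, 53], [315.0, 37.1]), ([327, 42, 8, 12, 54], [330.7, 47.8]), ([210, 202, 14, 11, 112], [216.1, 207.3]), ([375, 227, 14, 9, 59], [382.0, 230.5])]
```

View pics/crop0.png

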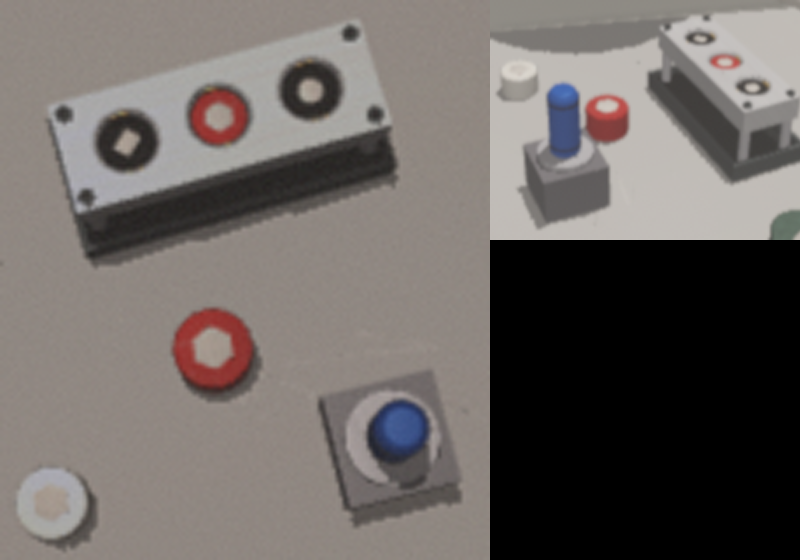

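The crop confirms it: the red mount sits in the middle bore at crop (219,116), which is top view (252.6,153). The loose red one is larger, and the drift stands in the grey block at top view (304,243). Now I triangulate.

```bash
python3 - <<'E'
from h import *
t=snapshot("top");s=snapshot("side")
def comps(im,lo,hi,roi,amin=15):
    x0,y0,x1,y1=roi;h=cv2.cvtColor(im[y0:y1,x0:x1],cv2.COLOR_BGR2HSV);h=cv2.resize(h,None,fx=4,fy=4,interpolation=cv2.INTER_NEAREST) if 0 else h
    m=cv2.inRange(h,lo,hi);c,_=cv2.findContours(m,cv2.RETR_EXTERNAL,cv2.CHAIN_APPROX_NONE)
    return [(np.vstack(k)+[x0,y0]) for k in c if cv2.contourArea(k)>amin]
# red in bore: hull centre in both
def hc(im,lo,hi,roi):
    k=max(comps(im,lo,hi,roi,5),key=cv2.contourArea);e=cv2.fitEllipse(cv2.convexHull(k)) if len(cv2.convexHull(k))>=5 else None
    return e
rt=hc(t["img"],(0,90,50),(12,255,255),(235,135,270,170));rs=hc(s["img"],(0,80,40),(12,255,255),(280,175,315,205))
print("red",rt,rs);p=tri(t,rt[0],s,rs[0]);print(p);print("onz",onz(t,*rt[0],.071),onz(s,*rs[0],.071))
# collar: bright low-saturation in stand roi
for n,q,roi in(("t",t,(280,222,326,270)),("s",s,(195,195,245,270))):
    x0,y0,x1,y1=roi;h=cv2.cvtColor(q["img"],cv2.COLOR_BGR2HSV)
    b=max(comps(q["img"],(105,90,30),(130,255,255),roi,5),key=cv2.contourArea)
    print(n,"blue",cv2.boundingRect(b),cv2.minAreaRect(b))
    g=cv2.GaussianBlur(q["img"],(0,0),.7)[y0:y1,x0:x1];print(cv2.cvtColor(g,cv2.COLOR_BGR2GRAY)[::3,::3])
# plate mask
for n,q,roi in(("t",t,(195,115,310,200)),("s",s,(255,160,340,245))):
    x0,y0,x1,y1=roi;g=cv2.cvtColor(q["img"],cv2.COLOR_BGR2GRAY)[y0:y1,x0:x1];print(n,np.percentile(g,[5,30,50,70,90,99]))
cs=[(204.3,149.4),(292.9,125.7),(302,155.7),(212.9,180.6)]
print("corners z.074",[onz(t,*c,.074).round(4).tolist() for c in cs])
print("bores",[onz(t,*c,.071).round(4).tolist() for c in[(226,160),(252.6,153.1),(278.9,145.4)]])
print("side bores",[onz(s,*c,.071).round(4).tolist() for c in[(285.5,179),(298,191),(311.5,203.5)]])
st=[(281.4,233.4),(313.4,226.3),(321.3,258.5),(290,265.5)]
print("stand",[onz(t,*c,.045).round(4).tolist() for c in st], onz(t,302.6,244.9,.051))
E
```

```text
red ((252.04307556152344, 152.82147216796875), (15.651304244995117, 16.107948303222656), 87.30050659179688) ((297.3487548828125, 190.4230499267578), (6.051021575927734, 15.224173545837402), 92.21124267578125)
(array([0.60359555, 0.08740197, 0.07058307]), np.float64(0.00010645286878419972))
onz [0.60353257 0.08738459 0.071     ] [0.60335102 0.08672661 0.071     ]
t blue (297, 235, 15, 15) ((304.0, 242.0), (14.0, 14.0), 90.0)
[[138 138 138 139 138 138 139 138 138 139 138 138 138 138 137 138]
 [137 138 137 137 137 137 138 138 137 136 129 130 137 138 138 138]
 [138 138 138 138 137 135 130 120 111 108 107 113 138 136 135 137]
 [140 135 130 122 113 113 125 128 123 112 107 109 135 138 137 138]
 [124 107 111 110 123 153 153 119  87 114 124 108 129 135 137 136]
 [123  99 111 113 155 153  89  68  82  72  80 122 119 137 130 139]
 [135  84 111 137 154 107  58  88  87  82  66 131 112 137 137 137]
 [137  84 109 148 151  67  58  86  85  82  64 125 111 134 137 137]
 [138 103 103 146 152  70  51  65  78  72  58 140 111 126 137 137]
 [137 123  95 125 155 121  45  49  51  55  77 134 100 117 138 137]
 [
[... 2035 characters left out ...]
 119  90  90  94  94  94  93  94  94  94  94  94  97 162 189]
 [188 159 124 108  89  94  94  94  94  94  94  96 104 128 159 186 189]
 [189 183 129 121  93  94  94  95 100 110 125 148 176 185 188 189 189]]
t [ 42. 136. 138. 139. 167. 170.]
s [ 64. 119. 154. 188. 189. 195.]
corners z.074 [[0.6083, 0.1749, 0.074], [0.6551, 0.0128, 0.074], [0.5981, -0.0038, 0.074], [0.5501, 0.1573, 0.074]]
bores [[0.5895, 0.1348, 0.071], [0.603, 0.0864, 0.071], [0.6181, 0.0383, 0.071]]
side bores [[0.59, 0.1336, 0.071], [0.6041, 0.0844, 0.071], [0.6184, 0.0375, 0.071]]
stand [[0.4588, 0.032, 0.045], [0.4726, -0.0266, 0.045], [0.4141, -0.0404, 0.045], [0.4008, 0.0162, 0.045]] [ 0.43779522 -0.00617324  0.051     ]
```

```bash
cat >> h.py <<'E'
def to(p,q=None):
    s=get_state();Rm=R.from_quat(s["eef_rot"]);d=Rm.inv().apply(np.array(p)-s["tool_pos"])/.3
    print("t",round(s["clock"],2),"pos",np.round(s["tool_pos"],4),"F",np.round(s["contact_force"],1),"open",round(s["opening"],3),"ff",round(s["finger_force"],1),"-> shift",d.round(4))
E
python3 - <<'E'
from h import *
t=snapshot("top");s=snapshot("side")
print("handle top", [onz(t,304.5,242.5,z).round(4).tolist() for z in(.095,.101,.108,.115)])
# side: dome circle centre approx: axis col 217, dome apex row 202, radius ~7px
print("tri dome", tri(t,(304.5,242.3),s,(217,208)))
for v in(208,220,232): # intersection of the side axis pixel ray with vertical axis
    print(v,[onz(s,217,v,z).round(4).tolist() for z in(.05,.075,.101)])
print(tri(t,(302.6,244.9),s,(218.5,237)))
to([.437,-.005,.30]);print(get_state()["eef_rot"])
E
```

```text
handle top [[0.4386, -0.0058, 0.095], [0.4381, -0.0052, 0.101], [0.4375, -0.0046, 0.108], [0.4369, -0.004, 0.115]]
tri dome (array([ 0.43875792, -0.00480765,  0.10601816]), np.float64(0.0015293556440250274))
208 [[0.4447, 0.0788, 0.05], [0.4424, 0.0416, 0.075], [0.44, 0.0028, 0.101]]
220 [[0.4413, 0.0393, 0.05], [0.4392, 0.0041, 0.075], [0.437, -0.0325, 0.101]]
232 [[0.4382, 0.0028, 0.05], [0.4362, -0.0305, 0.075], [0.4342, -0.065, 0.101]]
(array([ 0.43903128, -0.00661532,  0.04580522]), np.float64(0.0016680610266956092))
t 0.3 pos [0.2077 0.5893 0.2385] F [-0.1  1.   0.8] open 1.004 ff 0.0 -> shift [-1.3794 -1.6145 -0.2042]
[ 1.68584226e-01  9.85687217e-01 -2.58974044e-04 -3.62471627e-05]
```

Emit:
send_rows([
  [[0,0,-0.2],[0,0,0]],
  [[-0.14,-0.16,-0.2],[0,0,0]],
  [[-0.28,-0.32,-0.2],[0,0,0]],
  [[-0.42,-0.48,-0.2],[0,0,0]],
  [[-0.56,-0.64,-0.2],[0,0,0]],
  [[-0.69,-0.81,-0.2],[0,0,0]],
  [[-0.69,-0.81,-0.2],[0,0,0]],
  [[-0.69,-0.81,-0.2],[0,0,0]],
], fingers=1)

```text
clock: 1.3
tool_pos: [0.3224, 0.2918, 0.299]
eef_rot: [0.169, 0.986, 0.001, 0.0]
contact_force: [-0.0, -0.1, 0.4]
opening: 1.002
finger_force: 0.0
```

Emit:
send_rows([
  [[-0.14,-0.16,0],[0,0,0]],
  [[-0.28,-0.32,0],[0,0,0]],
  [[-0.42,-0.48,0],[0,0,0]],
  [[-0.56,-0.64,0],[0,0,0]],
  [[-0.69,-0.805,0],[0,0,0]],
  [[-0.69,-0.805,0],[0,0,0]],
  [[-0.69,-0.805,0],[0,0,0]],
  [[-0.69,-0.805,0],[0,0,0]],
])

```text
clock: 2.3
tool_pos: [0.4371, -0.0024, 0.2987]
eef_rot: [0.166, 0.986, 0.001, -0.0]
contact_force: [-0.2, -0.2, -0.5]
opening: 0.999
finger_force: 0.0
```

```bash
python3 - <<'E'
from h import *
to([.438,-.005,.070]);print(get_state()["eef_rot"],get_state()["q"])
E
```

```text
t 2.3 pos [ 0.4371 -0.0024  0.2987] F [-0.2 -0.2 -0.5] open 0.999 ff 0.0 -> shift [-0.0061 -0.0081  0.7622]
[ 1.66215015e-01  9.86089353e-01  5.81065601e-04 -1.40203920e-04] [ 0.02391342  0.36062223 -0.17242606  2.01845592  0.08543397  0.76916402
  1.03774502]
```

Emit:
send_rows([
  [[-0.006,-0.008,0.15],[0,0,0]],
  [[-0.006,-0.008,0.3],[0,0,0]],
  [[-0.006,-0.008,0.42],[0,0,0]],
  [[-0.006,-0.008,0.52],[0,0,0]],
  [[-0.006,-0.008,0.6],[0,0,0]],
  [[-0.006,-0.008,0.66],[0,0,0]],
  [[-0.006,-0.008,0.72],[0,0,0]],
  [[-0.006,-0.008,0.76],[0,0,0]],
  [[-0.006,-0.008,0.76],[0,0,0]],
  [[-0.006,-0.008,0.76],[0,0,0]],
])

```text
clock: 3.55
tool_pos: [0.4383, -0.0074, 0.0711]
eef_rot: [0.168, 0.986, 0.0, 0.0]
contact_force: [0.4, -0.7, 0.4]
opening: 0.995
finger_force: 0.0
```

Emit:
send_rows([
  [[0,0,0],[0,0,0]],
  [[0,0,0],[0,0,0]],
  [[0,0,0],[0,0,0]],
  [[0,0,0],[0,0,0]],
  [[0,0,0],[0,0,0]],
  [[0,0,0],[0,0,0]],
  [[0,0,0],[0,0,0]],
  [[0,0,0],[0,0,0]],
], fingers=0, newtons=50)

```text
clock: 4.55
tool_pos: [0.4382, -0.0077, 0.0707]
eef_rot: [0.168, 0.986, 0.0, 0.0]
contact_force: [0.4, 1.5, 0.1]
opening: 0.308
finger_force: 50.0
```

```bash
python3 - <<'E'
from h import *
to([.438,-.005,.070]);print(get_state()["eef_rot"])
E
```

```text
t 4.55 pos [ 0.4382 -0.0077  0.0707] F [0.4 1.5 0.1] open 0.308 ff 50.0 -> shift [0.0037 0.0083 0.0023]
[1.68476348e-01 9.85705677e-01 1.63922770e-04 1.09937432e-04]
```

Emit:
send_rows([
  [[0,0,-0.05],[0,0,0]],
  [[0,0,-0.12],[0,0,0]],
  [[0,0,-0.21],[0,0,0]],
  [[0,0,-0.3],[0,0,0]],
  [[0,0,-0.37],[0,0,0]],
  [[0,0,-0.37],[0,0,0]],
  [[0,0,-0.37],[0,0,0]],
  [[0,0,-0.37],[0,0,0]],
])

```text
clock: 5.55
tool_pos: [0.4374, -0.008, 0.1808]
eef_rot: [0.169, 0.986, -0.0, -0.001]
contact_force: [-0.4, -0.1, -1.9]
opening: 0.301
finger_force: 50.0
```

```bash
python3 - <<'E'
from h import *
to([.6035,.0868,.181])
t=snapshot("top");s=snapshot("side")
a=t["img"][150:290,200:360];b=s["img"][120:280,150:310]
c=np.zeros((480,800,3),np.uint8);c[:350,:400]=cv2.resize(a,(400,350));c[:400,400:]=cv2.resize(b,(400,400));cv2.imwrite("pics/lift.png",c)
E
```

```text
t 5.55 pos [ 0.4374 -0.008   0.1808] F [-0.4 -0.1 -1.9] open 0.301 ff 50.0 -> shift [-0.4174  0.482  -0.0021]
```

View pics/lift.png

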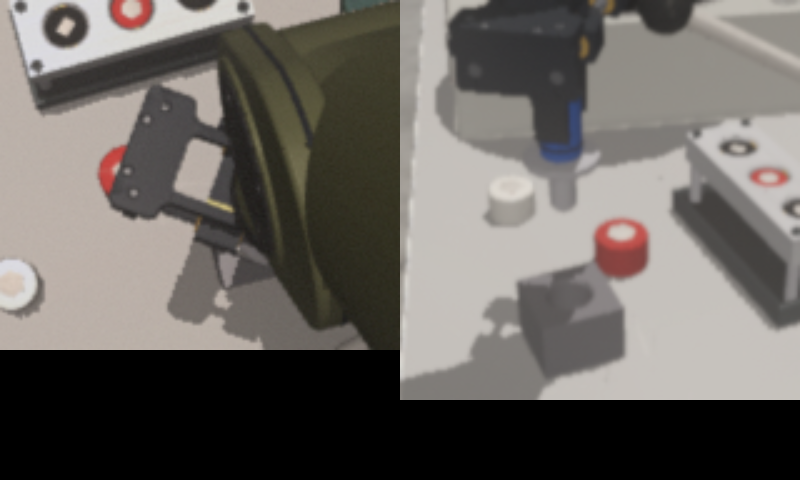

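The picture shows the drift held upright, with its rod tip near side crop (563,207). The empty stand hole is at crop (572,291). I check the tip's offset from the TCP and refine the hole position.

```bash
python3 - <<'E'
from h import *
s=snapshot("side");im=s["img"]
print("tip z.119",onz(s,215.2,202,.119),"hole z.045",onz(s,218.8,236.4,.045))
g=cv2.cvtColor(im,cv2.COLOR_BGR2GRAY)
print("rod rows");[print(r,g[r,204:228]) for r in(192,195,198,201,203,205)]
m=g[222:250,205:235];print(m[::2])
E
```

```text
tip z.119 [ 0.43689278 -0.00571586  0.119     ] hole z.045 [ 0.44060851 -0.00384268  0.045     ]
rod rows
192 [191 191 190 188 181 159 133 127 131 131 131 132 132 129 126 127 150 181
 191 192 192 192 193 193]
195 [191 193 193 193 189 169 137 128 133 135 135 135 133 131 126 124 148 184
 193 193 193 193 193 193]
198 [185 193 194 194 192 181 143 129 133 135 136 135 134 131 126 122 146 184
 193 193 193 193 193 193]
201 [176 191 193 194 193 185 153 133 133 135 135 135 134 131 127 132 159 186
 193 193 193 193 193 193]
203 [175 190 194 194 194 193 186 171 155 144 139 137 139 145 156 175 188 193
 194 194 194 194 194 193]
205 [180 191 194 194 194 194 194 193 191 188 185 181 185 189 191 193 194 194
 193 194 194 194 194 194]
[[193 193 193 193 193 194 194 194 194 194 194 194 194 194 194 194 194 194
  194 193 193 184 154 105  85  85  86  88  87  87]
 [193 193 193 193 193 193 193 194 194 194 194 194 194 193 192 191 191 188
  182 178 169 148 120  98  86  85  86  87  86  87]
 [193 193 193 193 193 193 191 191 190 188 182 178 175 167 151 142 133 122
  113 120 129 133 133 125 103  88  86  86  86  87]
 
[... 674 characters left out ...]
 98  98  98  97  97  96
   95  93  92  98 117 131 134 134 135 135 135 135]
 [ 91  90  89  87  85  86  89  92  94  95  96  97  98  98  97  98  97  96
   95  96 104 118 130 134 134 135 135 135 134 135]
 [ 90  90  90  90  89  88  89  90  93  94  95  96  97  97  98 103 105 107
  112 120 129 134 134 134 134 134 134 134 134 134]
 [ 90  90  90  89  90  90  90  91  91  91  92  92  93  94 104 124 131 132
  133 134 134 134 133 133 132 132 128 127 127 122]
 [ 90  90  90  90  90  90  90  89  90  90  90  90  92 103 123 132 133 132
  130 127 125 123 117 112 108 104 101 100 100  98]
 [ 89  90  90  90  90  90  90  90  90  90  91  93 102 113 116 113 111 105
  101 100  98  97  96  96  97  96  96  97  97  97]]
```

Emit:
send_rows([
  [[-0.08,0.09,0],[0,0,0]],
  [[-0.18,0.2,0],[0,0,0]],
  [[-0.28,0.32,0],[0,0,0]],
  [[-0.37,0.42,0],[0,0,0]],
  [[-0.418,0.482,0],[0,0,0]],
  [[-0.418,0.482,0],[0,0,0]],
  [[-0.418,0.482,0],[0,0,0]],
  [[-0.418,0.482,0],[0,0,0]],
  [[-0.418,0.482,0],[0,0,0]],
])

```text
clock: 6.82
tool_pos: [0.6039, 0.0861, 0.1818]
eef_rot: [0.169, 0.986, -0.0, -0.0]
contact_force: [-0.0, 0.5, -1.5]
opening: 0.303
finger_force: 50.0
```

```bash
python3 - <<'E'
from h import *
to([.6037,.0868,.143])
s=snapshot("side");a=s["img"][120:260,230:380];t=snapshot("top")["img"][110:220,180:330]
c=np.zeros((420,800,3),np.uint8);c[:,:450]=cv2.resize(a,(450,420));c[:257,450:]=cv2.resize(t,(350,257));cv2.imwrite("pics/over.png",c)
E
```

```text
t 6.83 pos [0.6039 0.0861 0.1818] F [-0.   0.5 -1.5] open 0.303 ff 50.0 -> shift [0.0012 0.002  0.1294]
```

View pics/over.png

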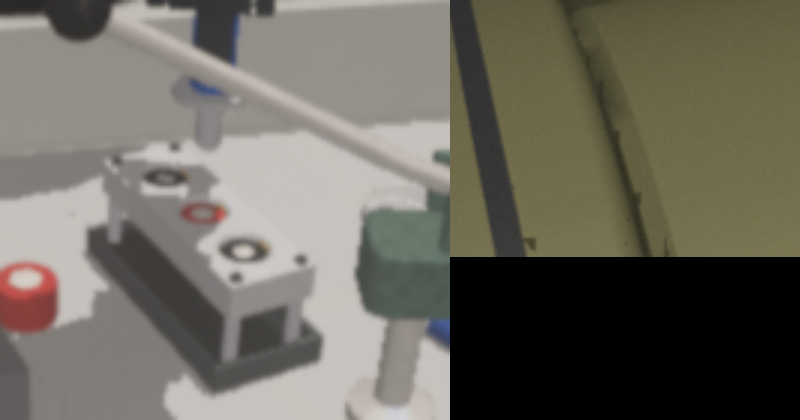

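The drift hangs over the holder with its tip at side px (299,168), above the red mount at (297,190). I lower to just above the plate.

Emit:
send_rows([
  [[0.001,0.002,0.04],[0,0,0]],
  [[0.001,0.002,0.08],[0,0,0]],
  [[0.001,0.002,0.12],[0,0,0]],
  [[0.001,0.002,0.13],[0,0,0]],
  [[0.001,0.002,0.13],[0,0,0]],
  [[0.001,0.002,0.13],[0,0,0]],
])

```text
clock: 7.68
tool_pos: [0.6046, 0.0876, 0.1431]
eef_rot: [0.169, 0.986, 0.0, 0.0]
contact_force: [0.3, 0.1, -0.5]
opening: 0.307
finger_force: 50.0
```

```bash
python3 - <<'E'
from h import *
to([.6037,.0868,.0995])
s=snapshot("side");a=s["img"][140:230,245:365];print("earlier tip",onz(s,299.3,167,.120))
cv2.imwrite("pics/near.png",cv2.resize(a,(720,540),interpolation=cv2.INTER_CUBIC))
E
```

```text
t 7.67 pos [0.6046 0.0876 0.1431] F [ 0.3  0.1 -0.5] open 0.307 ff 50.0 -> shift [ 0.0022 -0.0035  0.1452]
earlier tip [0.60539062 0.09209078 0.12      ]
```

View pics/near.png

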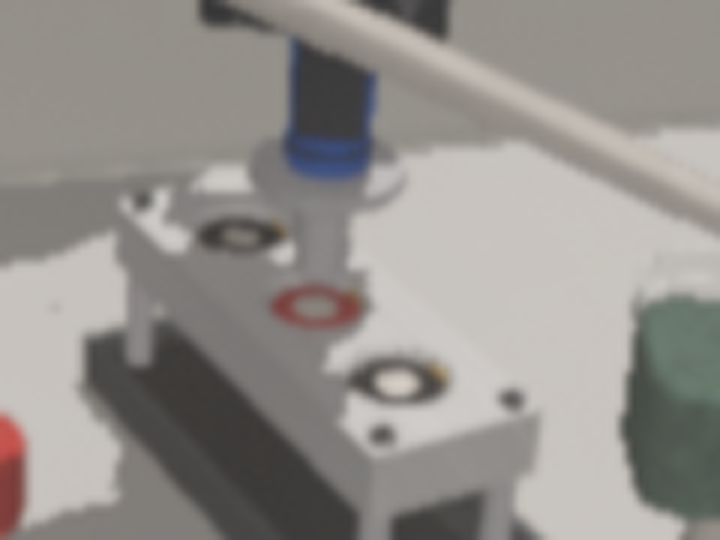

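```bash
python3 - <<'E'
from h import *
s=snapshot("side");g=cv2.cvtColor(s["img"],cv2.COLOR_BGR2GRAY)
T=np.linalg.inv(np.array(s["cam_to_world"]))
def pr(P):
    c=np.c_[P,np.ones(len(P))]@T.T;return np.c_[c[:,0]/c[:,2]*s["fx"]+s["cx"],c[:,1]/c[:,2]*s["fy"]+s["cy"]]
p=np.array(get_state()["tool_pos"]);a=np.linspace(0,6.283,73)
for nm,r,z in(("tip9",9,0),("tip8",8,0),("rod z3",9,3),("collar bottom",25,36),("collar top",25,42),("handle base",14,42)):
    q=pr(np.c_[p[0]+r/1e3*np.cos(a),p[1]+r/1e3*np.sin(a),np.full(73,p[2]-.0617+z/1e3)]);print(nm,"u",q[:,0].min().round(1),q[:,0].max().round(1),"v",q[:,1].min().round(1),q[:,1].max().round(1),"c",q.mean(0).round(1))
q=pr(np.array([[.6035,.0868,.074]]));print("bore",q)
print("col 299 rows158..195",g[158:196,299].tolist());
print("collar col 293 ",g[158:185,293].tolist())
for r in(166,168,170,178,182): print(r,g[r,283:318].tolist())
E
```

```text
tip9 u 293.6 302.9 v 183.2 188.0 c [298.3 185.6]
tip8 u 294.1 302.3 v 183.5 187.7 c [298.3 185.6]
rod z3 u 293.7 303.0 v 181.9 186.7 c [298.4 184.3]
collar bottom u 286.2 312.6 v 163.2 175.9 c [299.6 169.4]
collar top u 286.4 312.9 v 160.4 173.0 c [299.8 166.6]
handle base u 292.2 307.0 v 163.1 170.1 c [299.7 166.6]
bore [[297.50860618 189.08879578]]
col 299 rows158..195 [62, 61, 61, 62, 63, 71, 77, 74, 71, 78, 82, 94, 110, 119, 125, 130, 133, 133, 133, 134, 136, 136, 136, 136, 135, 135, 135, 134, 130, 116, 99, 105, 122, 127, 119, 101, 108, 124]
collar col 293  [94, 95, 92, 84, 75, 69, 67, 73, 82, 93, 107, 117, 120, 123, 125, 128, 126, 125, 125, 124, 120, 127, 155, 181, 183, 165, 139]
166 [146, 147, 145, 136, 123, 118, 117, 118, 113, 101, 82, 73, 71, 71, 71, 71, 71, 71, 71, 71, 71, 72, 75, 93, 120, 128, 128, 137, 164, 183, 189, 189, 189, 190, 194]
168 [191, 191, 181, 143, 119, 118, 119, 119, 119, 116, 107, 97, 89, 85, 83, 83, 82, 83, 83, 82, 83, 87, 97, 132, 173, 182, 182, 183, 184, 183, 192, 195, 195, 195, 196]
170 [201, 199, 193, 168, 133, 119, 120, 120, 120, 120, 120, 119, 118, 116, 115, 111, 110, 110, 109, 111, 114, 118, 128, 158, 182, 187, 185, 178, 165, 170, 190, 195, 195, 195, 195]
178 [105, 107, 100, 96, 87, 72, 65, 72, 89, 113, 120, 116, 122, 128, 133, 135, 136, 135, 133, 140, 171, 191, 195, 196, 196, 196, 196, 196, 195, 196, 196, 196, 195, 196, 196]
182 [114, 110, 110, 110, 114, 125, 140, 169, 188, 194, 183, 142, 125, 131, 135, 135, 135, 133, 130, 138, 172, 196, 200, 198, 197, 196, 196, 196, 196, 196, 196, 196, 196, 196, 196]
```

The measured outline matches the expected one to within about 1.5 mm. I push slowly.

Emit:
send_rows([
  [[0.002,-0.003,0.015],[0,0,0]],
  [[0.002,-0.003,0.03],[0,0,0]],
  [[0.002,-0.003,0.04],[0,0,0]],
  [[0.002,-0.003,0.05],[0,0,0]],
  [[0.002,-0.003,0.06],[0,0,0]],
  [[0.002,-0.003,0.07],[0,0,0]],
  [[0.002,-0.003,0.07],[0,0,0]],
])

```text
clock: 8.65
tool_pos: [0.6039, 0.0868, 0.1226]
eef_rot: [0.169, 0.986, 0.0, 0.001]
contact_force: [-0.7, 0.2, 5.5]
opening: 0.303
finger_force: 50.0
```

Emit:
send_rows([
  [[0,0,0.012],[0,0,0]],
  [[0,0,0.024],[0,0,0]],
  [[0,0,0.036],[0,0,0]],
  [[0,0,0.048],[0,0,0]],
  [[0,0,0.058],[0,0,0]],
  [[0,0,0.066],[0,0,0]],
  [[0,0,0.066],[0,0,0]],
  [[0,0,0.066],[0,0,0]],
])

```text
clock: 9.65
tool_pos: [0.6035, 0.0869, 0.1019]
eef_rot: [0.169, 0.986, 0.0, 0.0]
contact_force: [-0.4, 1.2, -2.4]
opening: 0.3
finger_force: 50.0
```

```bash
python3 - <<'E'
from h import *
to([.6037,.0868,.0995])
s=snapshot("side");a=s["img"][140:260,235:375]
cv2.imwrite("pics/pushed.png",cv2.resize(a,(700,600),interpolation=cv2.INTER_CUBIC))
E
```

```text
t 9.65 pos [0.6035 0.0869 0.1019] F [-0.4  1.2 -2.4] open 0.3 ff 50.0 -> shift [-0.0007  0.0001  0.008 ]
```

View pics/pushed.png

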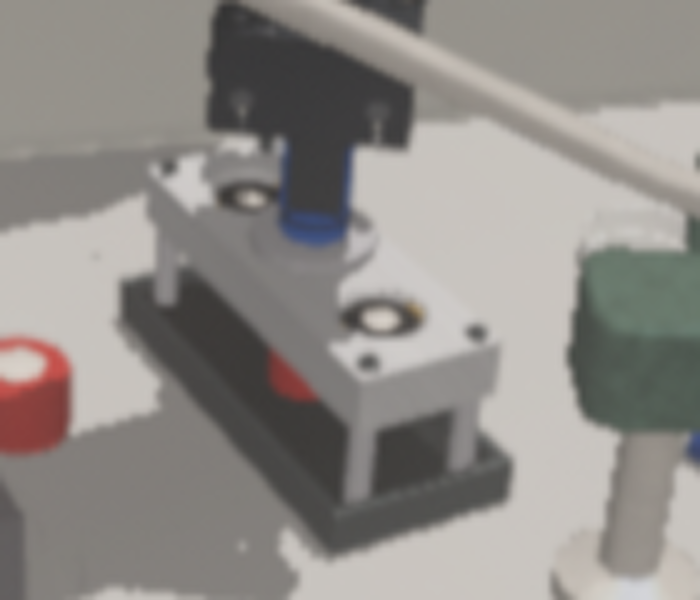

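The red mount lies in the tray, visible below the plate at crop (293,372), and both black mounts are still seated. The push force has vanished, so I withdraw and return.

Emit:
send_rows([
  [[0,0,-0.03],[0,0,0]],
  [[0,0,-0.08],[0,0,0]],
  [[0,0,-0.14],[0,0,0]],
  [[0,0,-0.2],[0,0,0]],
  [[0,0,-0.25],[0,0,0]],
  [[0,0,-0.27],[0,0,0]],
  [[0,0,-0.27],[0,0,0]],
])

```text
clock: 10.58
tool_pos: [0.6036, 0.0868, 0.1834]
eef_rot: [0.169, 0.986, 0.0, 0.0]
contact_force: [-0.1, -0.0, -1.8]
opening: 0.306
finger_force: 50.0
```

Emit:
send_rows([
  [[0.08,-0.09,0],[0,0,0]],
  [[0.18,-0.2,0],[0,0,0]],
  [[0.28,-0.32,0],[0,0,0]],
  [[0.37,-0.42,0],[0,0,0]],
  [[0.417,-0.475,0],[0,0,0]],
  [[0.417,-0.475,0],[0,0,0]],
  [[0.417,-0.475,0],[0,0,0]],
  [[0.417,-0.475,0],[0,0,0]],
  [[0.417,-0.475,0],[0,0,0]],
])

```text
clock: 11.7
tool_pos: [0.4388, -0.0055, 0.1828]
eef_rot: [0.168, 0.986, 0.0, 0.0]
contact_force: [-0.6, 0.7, -1.4]
opening: 0.304
finger_force: 50.0
```

```bash
python3 - <<'E'
from h import *
to([.438,-.0055,.071])
s=snapshot("side");g=cv2.cvtColor(s["img"],cv2.COLOR_BGR2GRAY)
T=np.linalg.inv(np.array(s["cam_to_world"]))
def pr(P):
    c=np.c_[P,np.ones(len(P))]@T.T;return np.c_[c[:,0]/c[:,2]*s["fx"]+s["cx"],c[:,1]/c[:,2]*s["fy"]+s["cy"]]
p=np.array(get_state()["tool_pos"]);a=np.linspace(0,6.283,73)
for nm,r,c,z in(("tip9",9,p,p[2]-.0617),("rod6",9,p,p[2]-.0557),("hole",16,(.438,-.0055),.045)):
    q=pr(np.c_[c[0]+r/1e3*np.cos(a),c[1]+r/1e3*np.sin(a),np.full(73,z)]);print(nm,"u",q[:,0].min().round(1),q[:,0].max().round(1),"v",q[:,1].min().round(1),q[:,1].max().round(1))
for r in(194,198): print(r,g[r,204:228].tolist())
print("col215 195..210",g[195:210,215].tolist())
v=s["img"][175:265,185:265];cv2.imwrite("pics/stand.png",cv2.resize(v,(533,600),interpolation=cv2.INTER_CUBIC))
E
```

```text
t 11.7 pos [ 0.4388 -0.0055  0.1828] F [-0.6  0.7 -1.4] open 0.304 ff 50.0 -> shift [ 0.0025 -0.0011  0.3727]
tip9 u 210.8 221.6 v 197.9 203.8
rod6 u 210.6 221.5 v 194.9 200.7
hole u 208.3 226.5 v 231.6 242.8
194 [191, 193, 193, 193, 193, 186, 158, 132, 130, 134, 135, 135, 134, 133, 129, 123, 128, 159, 186, 193, 193, 193, 193, 192]
198 [184, 193, 193, 193, 193, 189, 170, 140, 130, 134, 135, 135, 135, 133, 128, 124, 131, 163, 188, 193, 193, 193, 193, 193]
col215 195..210 [135, 135, 136, 135, 135, 135, 138, 153, 178, 191, 194, 193, 193, 193, 194]
```

View pics/stand.png

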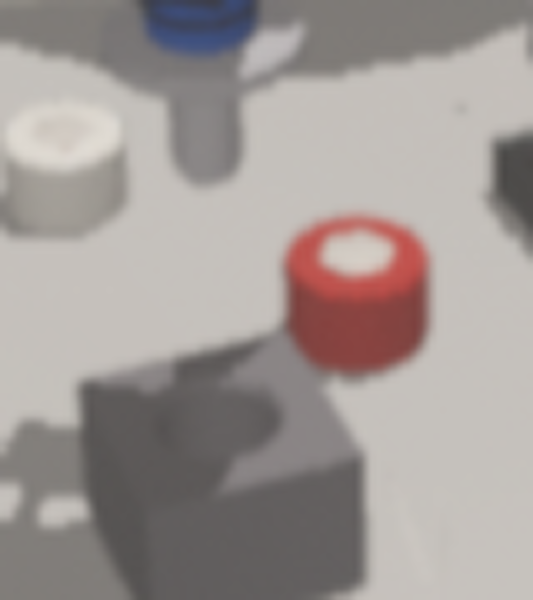

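The tip at crop (207,180) is above the hole at crop (220,422). The hole lies about 2 mm towards −y of my aim, so I correct for that and lower.

Emit:
send_rows([
  [[-0.004,-0.007,0.06],[0,0,0]],
  [[-0.004,-0.007,0.12],[0,0,0]],
  [[-0.004,-0.007,0.18],[0,0,0]],
  [[-0.004,-0.007,0.21],[0,0,0]],
  [[-0.004,-0.007,0.24],[0,0,0]],
  [[-0.004,-0.007,0.27],[0,0,0]],
  [[-0.004,-0.007,0.3],[0,0,0]],
  [[-0.004,-0.007,0.33],[0,0,0]],
  [[-0.004,-0.007,0.35],[0,0,0]],
  [[-0.004,-0.007,0.362],[0,0,0]],
  [[-0.004,-0.007,0.37],[0,0,0]],
  [[-0.004,-0.007,0.37],[0,0,0]],
])

```text
clock: 13.25
tool_pos: [0.4386, -0.0084, 0.0719]
eef_rot: [0.169, 0.986, 0.0, 0.0]
contact_force: [-0.6, -0.4, -1.0]
opening: 0.302
finger_force: 50.0
```

Emit:
send_rows([
  [[0,0,0.003],[0,0,0]],
  [[0,0,0.005],[0,0,0]],
  [[0,0,0.005],[0,0,0]],
  [[0,0,0.005],[0,0,0]],
])

```text
clock: 13.75
tool_pos: [0.4387, -0.0084, 0.0707]
eef_rot: [0.169, 0.986, 0.0, 0.0]
contact_force: [-0.1, 0.7, 4.4]
opening: 0.303
finger_force: 50.0
```

Emit:
send_rows([
  [[0,0,0],[0,0,0]],
  [[0,0,0],[0,0,0]],
  [[0,0,0],[0,0,0]],
  [[0,0,0],[0,0,0]],
  [[0,0,0],[0,0,0]],
  [[0,0,0],[0,0,0]],
  [[0,0,0],[0,0,0]],
  [[0,0,0],[0,0,0]],
], fingers=1)

```text
clock: 14.75
tool_pos: [0.4385, -0.0084, 0.0704]
eef_rot: [0.169, 0.986, 0.0, -0.0]
contact_force: [0.5, 0.6, -0.0]
opening: 1.002
finger_force: 0.0
```

Emit:
send_rows([
  [[0,0,-0.05],[0,0,0]],
  [[0,0,-0.12],[0,0,0]],
  [[0,0,-0.22],[0,0,0]],
  [[0,0,-0.35],[0,0,0]],
  [[0,0,-0.5],[0,0,0]],
  [[0,0,-0.65],[0,0,0]],
  [[0,0,-0.76],[0,0,0]],
  [[0,0,-0.76],[0,0,0]],
  [[0,0,-0.76],[0,0,0]],
])

```text
clock: 15.88
tool_pos: [0.4377, -0.0086, 0.2976]
eef_rot: [0.169, 0.986, -0.0, -0.001]
contact_force: [-1.4, 0.2, -1.5]
opening: 1.0
finger_force: 0.0
```

Emit:
send_rows([
  [[0.12,0.15,0],[0,0,0]],
  [[0.26,0.3,0],[0,0,0]],
  [[0.4,0.46,0],[0,0,0]],
  [[0.54,0.62,0],[0,0,0]],
  [[0.69,0.8,0],[0,0,0]],
  [[0.69,0.8,0],[0,0,0]],
  [[0.69,0.8,0],[0,0,0]],
])

```text
clock: 16.75
tool_pos: [0.3224, 0.2863, 0.2972]
eef_rot: [0.168, 0.986, -0.001, -0.001]
contact_force: [0.7, -0.3, 0.1]
opening: 0.997
finger_force: 0.0
```

```bash
python3 - <<'E'
from h import *
to([.3,.3,.3])
a=snapshot("side")["img"][150:280,160:350];t=snapshot("top")["img"][110:285,190:330]
c=np.zeros((500,800,3),np.uint8);c[:300,:438]=cv2.resize(a,(438,300));c[:450,440:]=cv2.resize(t,(360,450));cv2.imwrite("pics/end.png",c)
E
```

```text
t 16.75 pos [0.3224 0.2863 0.2972] F [ 0.7 -0.3  0.1] open 0.997 ff 0.0 -> shift [ 0.0855  0.0184 -0.0092]
```

View pics/end.png

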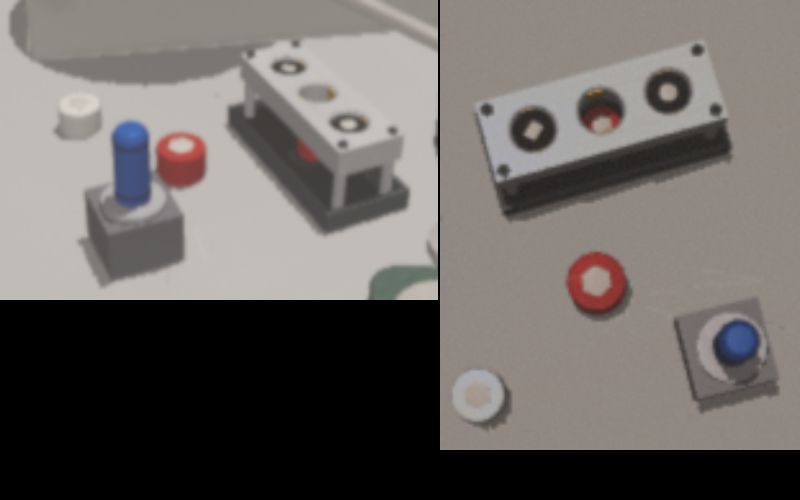

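The picture shows the middle bore empty, with the red mount on the tray below it at (602,122). Both black mounts are seated, and the drift stands upright in its stand at (737,342).

```bash
python3 -c "
from plant import *
print(finish_job())"
```

```text
the job is handed in; nothing more can be done
None
```

The red mount is in the catch tray, both black mounts are still seated in their bores, the drift is back upright in its stand, and the job was handed in at about 17 s of the 48 s allowed.

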